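# Free the viscometer tube from the ratchet clamp

## Robot

A 6-joint arm with a two-finger parallel gripper is mounted at the origin on the work surface. World frame = base frame: x ahead of the robot, y to its left, z up, the work surface at z = 0. Lengths are in mm, angles in degrees, forces in N, time in s.
With the tool pointing down it reaches from about 275 to 750 mm from the base axis. Payload 10.2 kg.
Tool frame: the origin (TCP) lies at the very end of the fingers, on their centre line; the grasp point (between the pads) lies 19 mm behind it (bot.grasp_offset is the distance from the TCP to the grasp point, in mm); z points along the fingers, y is the line along which they close (so a half turn about z gives the same grasp; the last joint's range is limited). The gripper opens to 85 mm and grips with 20 to 120 N. Pads are 22 mm wide; open, the fingers measure 114 mm over their backs; the gripper's body (76 mm by 85 mm) begins 54 mm behind the grasp point. The pads swing forward as they close: fully open they stand 13 mm farther back than shut.
Start: joints at [57.559, 17.928, 85.812, -0, 76.261, -12.8], TCP at [176.479, 494.456, 231.294] pointing down, gripper open.
Joint ranges: [-168.41, 168.41], [-55.51, 124.54], [10.69, 146.95], [-70.63, 250.63], [1, 178], [-165.06, 165.06]. Speed limits (degrees/s): [136.94, 136.94, 172.46, 180, 180, 180].

## Interface

Orientations are given as [roll, pitch, yaw] about the fixed x, y, z axes, in that order (R = Rz(yaw) Ry(pitch) Rx(roll)).
In Python, from plant import status, vision, bot, finder gives the robot as it stands.
- The arm moves only by the tool arm_command, never from a script. Its argument "moves" is a list of rows, each an object with "offset": the shift along the tool's x, y, z each as a share of 6 cm, from -1 to 1, a list of three; "rotation": the turn, a rotation vector about the tool's x, y, z each as a share of 6 degrees, from -1 to 1, a list of three. A call has 1 to 5 rows; each row shifts and turns the commanded pose from where the row before left it, along the tool's axes as they then stand; what a row does not reach is not made up. A row lasts 1/8 s, in which the tool goes at most 62.5 mm and 10.7 degrees, less where a joint would pass 70% of its speed; a pose out of reach is approached as far as the arm can. A call with a number of a shift or a turn outside -1 to 1 is refused whole. A call with a gripper value outside its range is refused whole. "fingers" is the opening, from 0 (shut) to 1 (fully open), set as the call begins (left out, the last holds). The fingers move at their own pace and stop on an object; "grip_force" is the grip in N (left out, the last holds). Time passes only in rows, so rows that do not move let the fingers close. It gives the time, the measured TCP pose, the force, the opening and the grip force at its end, in the units of the state.
- status.get_obs(): the state, without advancing time (a new reading comes with each control period).
- vision.snapshot(name): name is "side" or "top" or "wrist"; returns (picture, depth): 384x512x3 uint8, blue, green, red; 384x512 float32, mm along the optical axis (not along the pixel's ray), 0 where there is no reading.
- vision.calibration(name): a dict with "fovy" (degrees; the focal length in pixels is half the picture's height over the tangent of half this angle, whatever the lens; pixels are square), "cx", "cy" (the principal point, pixels), "pose" (4x4, takes a point from camera to world coordinates). Camera axes: x right, y up, looking along -z (the intrinsics and any distortion apply to the point x, -y, -z); pixel columns grow to the right and rows downward; lengths in mm; the calibration is good to about 2 mm. A picture is of the moment at which its call begins: read the wrist's pose just before it. calibration takes no time and is no camera call; for the wrist camera it gives the pose at the moment of the call.
- bot.close_job(): hands the job in; it is judged then, once.
Trained networks look in the newest picture that a camera, given by its name, has taken for a name from the list of things; names that differ only in an ending like _2 or _b are one class to them, and where a whole thing is asked for, a point or a joint stands for the part that bears it (a point fixed in the world has none). Each returns a list of dicts, best first, with "p" (0 to 1); they miss things now and then, are a little off and sometimes report something else, mostly with a low value. They report only what shows in the picture. A call takes as long as a camera call. They do not tell look-alikes from the thing itself.
- finder.find_in(camera, query): "rect" ([centre column, centre row, width, height] in pixels, round what is visible of it).
The state is a dict: "clock": time; "q": joint angles; "joint_vel": joint speeds; "tau": joint torques, N m; "tcp_pos": TCP position; "tool_rot": TCP orientation; "wrist_force": force on the tool from outside, world axes, zero at the start; "ft_torque": the same for the moment, N m; "finger_gap": finger opening in mm; "grasp_force": force on a finger pad.
Only numpy, scipy, OpenCV 4.12 (cv2) and the standard library are available. Lean on these libraries where they do the work, as an engineer would, in place of code of your own. Each camera call takes 0.05 s, during which the arm holds its last target. There are 200 camera calls.

## Task

The steel viscometer tube held in the ratchet clamp is finished with: lift the clamp's pawl so that the bar slides all the way back, leaving the tube where it stands meanwhile. Then take that tube out and set it down gently, upright, in the empty rectangular tray, leaving the clamp open.

Things in the scene. Friction and masses are not known exactly. Their poses are not given: they have to be found in the camera images.
- tube: The clamped tube: bright metal cylinder, 40 mm across, on a round foot 70 mm across and 8 mm thick; 100 mm tall, 0.25 to 0.5 kg. Origin: underside centre, z up. It stands on the clamp's 12 mm base plate; the bar's lip overlaps its foot until the bar is back. Clamp parts beside it end 32 mm above the table: grip the cylinder above that. An identical tube stands free on the table: not this one.
- pawl_grip (a point): Centre of the pawl's cross-bar (steel, 16 mm thick, 36 mm long, 72 mm above table, clamp below it under 52 mm). y: along cross-bar and hinge; x: away from the tube, whose axis is 100 mm to -x. Hinge 85 mm to +x, 32 mm lower. Pinch it and swing it up: 20 mm of lift (11 mm to +x) frees the bar, 40 mm is the most. About 2 N holds it down; let go, it falls back.
- clamp_bar (a joint): Slide of the toothed clamp bar away from the tube: 0 clamped, 0.040 m fully back (open). A spring (3 to 6 N) draws it back by itself in about a second while the pawl is held up; let the pawl down too soon and it catches in the next tooth (every 10 mm).
- tray: The empty rectangular steel tray fixed on the table, 200 mm (its x) by 170 mm (its y), 25 mm high, walls and floor 5 mm thick. Origin: centre of its underside, z up. The round bowl is not it.
There are look-alikes about, which are no part of the job. Leave any green or purple look-alike of the tube alone.

How it is judged (in metres and radians):
On the way:
1. the clamp bar is slid back with the tube still standing in the clamp (value of joint clamp_bar above 0.035 m and distance of tube from where it was at the start of the episode below 0.02 m and angle between tube's own z axis and vertical below 0.17 rad), for 0.2 s.
At the end, for the whole second after the job is handed in: The tube from the clamp stands upright (within 6 degrees) and at rest, its flange flat on the tray's floor (underside less than 12 mm above the table) with its axis within 65 mm (tray x) and 50 mm (tray y) of the tray's centre, and the clamp bar is still back by more than 30 mm (x of tube in the frame of tray between -0.065 and 0.065 m and y of tube in the frame of tray between -0.05 and 0.05 m and z of tube in the frame of tray between 0 and 0.012 m and angle between tube's own z axis and vertical below 0.1 rad and linear speed of tube below 0.02 m/s and value of joint clamp_bar above 0.03 m); the robot touches nothing.
It fails at once if the tube is dropped (let fall more than about 25 mm, untouched by the fingers and faster than 0.7 m/s) (contact force between the fingers and tube below 0.05 N and linear speed of tube above 0.7 m/s).
It fails at once if the tube is tipped over (angle between tube's own z axis and vertical above 0.8 rad).
It also fails if it takes over 51 s, if anything falls off the work surface, if the arm or the gripper's body presses on something with over 40 N, if the wrist force passes 120 N, or if a joint passes its speed limit or range.

## Working session

There is one attempt and no reset: what is moved stays moved. The work goes in short steps, Python scripts to look and compute and a tool call to move; the robot and the scene stay as the last step left them, time stands still between calls to the robot, and variables do not carry over. Pictures are saved under pics/ and viewed, at most 10 in all, crops included, and the job is handed in when it is done.

Besides the shell and the picture viewer there is one more tool, called in YAML: its name, and indented under it one key for each argument. arm_command: Moves the arm, as the interface text tells. Shift numbers are shares of 6 cm and turn numbers shares of 6 degrees, none past 1 either way. Its arguments: {"type":"object","properties":{"moves":{"type":"array","items":{"type":"object","properties":{"offset":{"type":"array","items":{"type":"number","minimum":-1,"maximum":1}},"rotation":{"type":"array","items":{"type":"number","minimum":-1,"maximum":1}}}}},"fingers":{"type":"number"},"grip_force":{"type":"number"}},"required":["moves"]}

```bash
ls; mkdir -p pics; cat > h.py <<'E'
import numpy as np, cv2
from plant import status, vision, bot, finder
def P(cam,depth,cal,u,v,d=None):
    f=depth.shape[0]/2/np.tan(np.radians(cal["fovy"])/2)
    d=depth[int(v),int(u)] if d is None else d
    p=np.array([(u-cal["cx"])*d/f,-(v-cal["cy"])*d/f,-d,1])
    return (np.array(cal["pose"])@p)[:3]
def cloud(depth,cal):
    f=depth.shape[0]/2/np.tan(np.radians(cal["fovy"])/2)
    v,u=np.mgrid[:depth.shape[0],:depth.shape[1]]
    p=np.stack([(u-cal["cx"])*depth/f,-(v-cal["cy"])*depth/f,-depth,np.ones_like(depth)],-1)
    return (p@np.array(cal["pose"]).T)[...,:3]
E
python3 - <<'E'
from h import *
out=[]
for c in ("top","side"):
    im,d=vision.snapshot(c); cal=vision.calibration(c); np.savez("pics/%s0.npz"%c,im=im,d=d,**{k:np.array(v) for k,v in cal.items() if k in("fovy","cx","cy","pose")})
    print(c,{k:v for k,v in cal.items() if k!='pose'})
    for q in("tube","pawl_grip","tray"):
        for r in finder.find_in(c,q): print(c,q,np.round(r["rect"]),round(r["p"],2))
    cv2.imwrite("pics/%s0.png"%c,cv2.resize(im,(800,600)))
E
```

```text
pics
top {'fovy': 47.689896484699965, 'cx': 252.96770261313597, 'cy': 194.36413480273282}
top tube [101. 228.  37.  27.] 0.96
top tube [175. 208.  27.  30.] 0.88
top tube [245. 260.  27.  25.] 0.75
top pawl_grip [155. 153.  19.  35.] 0.93
top tray [372. 162.  98. 100.] 0.79
side {'fovy': 49.35612048108343, 'cx': 256.2487137430844, 'cy': 192.50459606857927}
side tube [236. 159.  27.  43.] 0.85
side tube [206. 214.  30.  55.] 0.73
side pawl_grip [275. 148.  35.  18.] 0.71
side tray [372. 307. 145. 126.] 0.89
```

View pics/top0.png

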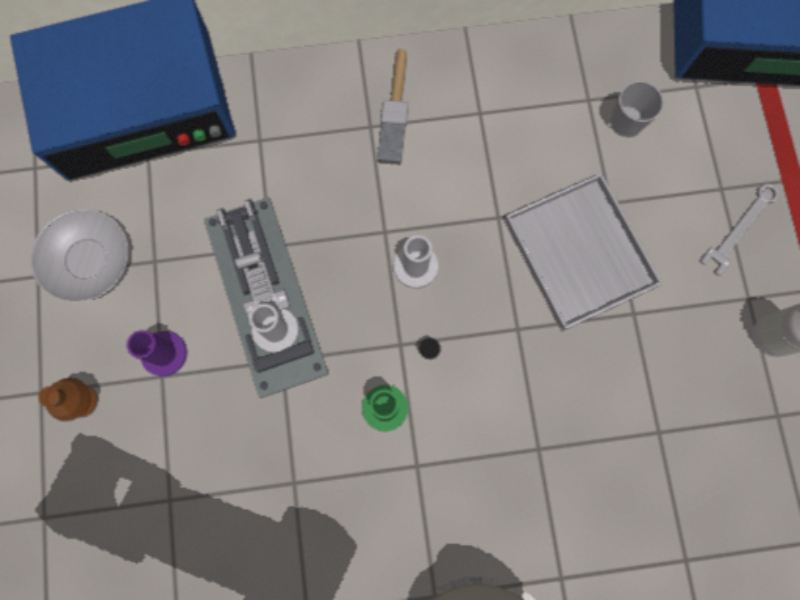

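View pics/side0.png

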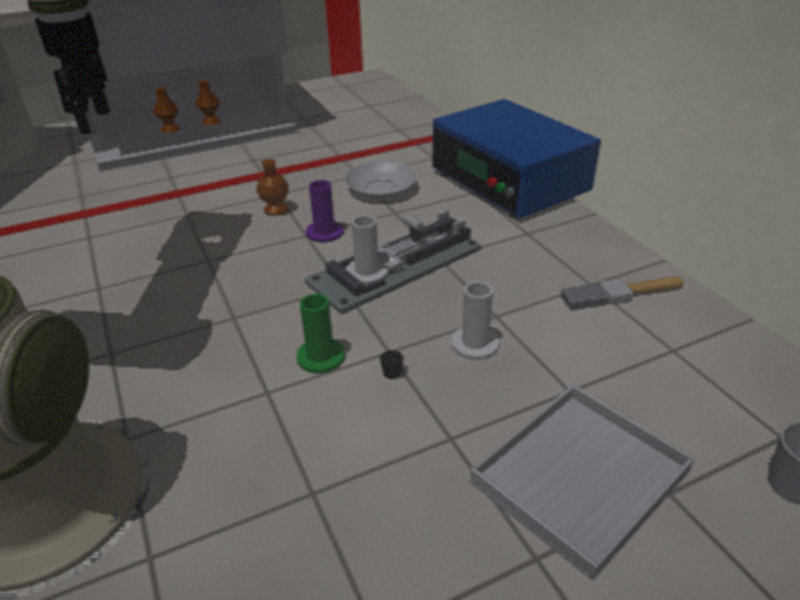

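Top view (800-px): tube candidates are the clamped metal tube (270,325), the free metal tube (416,260), the green one (385,405) and the purple one (157,350). I choose the clamped one. Tray is at (582,250), not the bowl (82,255). The pawl cross-bar should be near (246,260).

```bash
cat > m.py <<'E'
from h import *
z=np.load("pics/top0.npz"); d=z["d"]; cal={k:z[k] for k in("fovy","cx","cy","pose")}
C=cloud(d,cal); H=C[...,2]
def box(u0,u1,v0,v1,lo,hi):
    c=C[v0:v1,u0:u1].reshape(-1,3); return c[(c[:,2]>lo)&(c[:,2]<hi)]
t=box(155,190,188,228,95,125); print("tube top",len(t),t.min(0),t.max(0),t.mean(0))
b=box(145,178,150,205,60,85); print("bar pts",len(b)); print(np.round(b[np.argsort(b[:,0])],0).astype(int).tolist())
tr=box(318,425,108,212,16,40); r=cv2.minAreaRect(tr[:,:2].astype(np.float32)); print("tray",len(tr),r)
fl=box(350,390,140,180,-5,14);print("floor z",np.median(fl[:,2]))
pl=box(128,212,125,255,6,200); r=cv2.minAreaRect(pl[:,:2].astype(np.float32)); print("plate",r, np.percentile(pl[:,2],[5,20]))
im=z["im"][120:260,120:220]; cv2.imwrite("pics/crop.png",cv2.resize(im,None,fx=4,fy=4,interpolation=cv2.INTER_CUBIC))
E
python3 m.py
```

```text
tube top 161 [494.80178214 214.9489165   95.32793134] [533.68561607 254.75496256 115.80651616] [514.09561498 235.37199334 108.28669866]
bar pts 145
[[520, 251, 85], [522, 250, 76], [524, 250, 66], [524, 250, 78], [525, 248, 85], [525, 248, 61], [525, 249, 70], [526, 247, 66], [526, 247, 76], [527, 246, 73], [527, 246, 61], [528, 245, 67], [528, 227, 77], [528, 245, 76], [529, 243, 73], [529, 243, 61], [529, 244, 83], [529, 240, 67], [530, 242, 78], [530, 240, 76], [530, 238, 74], [530, 232, 70], [530, 242, 65], [530, 231, 80], [530, 239, 61], [531, 231, 67], [531, 235, 80], [531, 235, 68], [531, 237, 69], [531, 233, 78], [531, 237, 79], [602, 268, 75], [602, 270, 75], [603, 266, 73], [604, 270, 78], [604, 272, 79], [604, 261, 74], [604, 264, 74], [604, 266, 75], [605, 268, 75], [605, 260, 69], [605, 260, 78], [605, 254, 74], [605, 263, 78], [605, 252, 73], [605, 259, 76], [606, 257, 73], [606, 265, 77], [606, 267, 78], [606, 272, 78], [607, 255, 79], [607, 251, 76], [607, 270, 76], [607, 244, 80], [607, 254, 76], [607, 242, 79], [607, 262, 79], [607, 264, 80], [608, 260, 77], [608, 2
[... 940 characters left out ...]
5, 268, 79], [616, 250, 78], [616, 238, 80], [616, 255, 79], [616, 271, 77], [616, 253, 77], [616, 243, 80], [616, 259, 79], [617, 257, 78], [617, 238, 67], [617, 241, 77], [617, 246, 78], [618, 250, 79], [618, 262, 76], [618, 248, 78], [618, 252, 78], [619, 265, 74], [619, 255, 77], [619, 257, 78], [619, 241, 78], [620, 243, 77], [620, 245, 78], [620, 248, 77], [621, 239, 73], [621, 250, 77], [621, 241, 78], [622, 243, 78]]
tray 829 ((576.4754638671875, -251.6622772216797), (200.85887145996094, 171.64419555664062), 16.91438102722168)
floor z 5.318876702793887
plate ((568.8096313476562, 233.97488403320312), (320.84063720703125, 159.19651794433594), 7.12872838973999) [ 9.44670054 11.52644714]
```

View pics/crop.png

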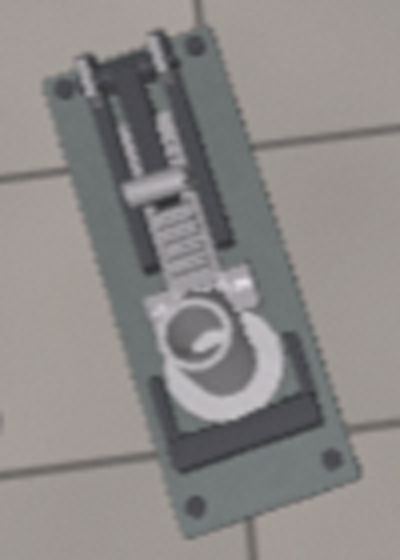

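The crop shows the pawl: cross-bar at crop (153,187), with its arms running to hinges at (90,75) and (160,50) and the clamped metal tube at (220,360). Grip point is about (613,256,72), 101 mm from the tube axis (514,235), as described.

```bash
cat > plan.py <<'E'
import sys
from h import *
from scipy.spatial.transform import Rotation as R
def plan(target,yawy=None):
    """rows to bring TCP to target (mm) pointing down with closing line (tool y) along yawy deg (world, mod 180)"""
    o=status.get_obs(); p=np.array(o["tcp_pos"]); Rc=R.from_euler("xyz",o["tool_rot"],degrees=True)
    print("t",o["clock"],"tcp",np.round(p,1),"rot",np.round(o["tool_rot"],1),"q",np.round(o["q"],1),"F",np.round(o["wrist_force"],1),"gap",o["finger_gap"],"grip",o["grasp_force"])
    ya=Rc.as_matrix()[:,1]; cur=np.degrees(np.arctan2(ya[1],ya[0]))
    off=Rc.inv().apply(np.array(target)-p)/60; print("offset units",np.round(off,3),"tool y heading",round(cur,1))
    if yawy is not None:
        d=(yawy-cur+90)%180-90; y=np.radians(cur+d)
        Y=np.array([np.cos(y),np.sin(y),0]);Z=np.array([0,0,-1.]);X=np.cross(Y,Z)
        rv=(Rc.inv()*R.from_matrix(np.stack([X,Y,Z],1))).as_rotvec(degrees=True)/6
        print("rot units",np.round(rv,2))
if __name__=="__main__":
    a=[float(x) for x in sys.argv[1:]]; plan(a[:3],a[3] if len(a)>3 else None)
E
python3 plan.py 613 256 150 102
```

```text
t 0.4 tcp [176.5 494.4 231.2] rot [-180.    -0.   160.4] q [ 57.6  17.9  85.8   0.   76.3 -12.8] F [ 0.   0.7 -0.2] gap 85.3251231807945 grip 0.0
offset units [-8.188 -1.297  1.353] tool y heading 70.4
rot units [-0.   -0.   -5.27]
```

arm_command:
  moves:
    - {"offset": [-0.9, -0.14, 0]}
    - {"offset": [-0.9, -0.14, 0]}
    - {"offset": [-0.9, -0.14, 0]}
    - {"offset": [-0.9, -0.14, 0]}
    - {"offset": [-0.9, -0.14, 0]}
  fingers: 0.8
  grip_force: 40

```text
schema error: expected keys offset, rotation
```

arm_command:
  moves:
    - {"offset": [-0.9, -0.14, 0.1]}
    - {"offset": [-0.9, -0.14, 0.2]}
    - {"offset": [-0.9, -0.14, 0.3]}
    - {"offset": [-0.9, -0.14, 0.3]}
    - {"offset": [0, 0, 0], "rotation": [0, 0, -1]}

```text
schema error: expected keys offset, rotation
```

arm_command:
  moves:
    - {"rotation": [0, 0, -1]}
    - {"rotation": [0, 0, -1]}
    - {"rotation": [0, 0, -1]}
    - {"rotation": [0, 0, -1]}
    - {"rotation": [0, 0, -0.27]}

```text
schema error: expected keys offset, rotation
```

```bash
python3 plan.py 613 256 150 102; python3 - <<'E'
from h import *
cal=vision.calibration("wrist"); im,d=vision.snapshot("wrist")
np.savez("pics/w0.npz",im=im,d=d,**{k:np.array(cal[k]) for k in("fovy","cx","cy","pose")})
for r in finder.find_in("wrist","pawl_grip"):
    print(r); u,v=r["rect"][:2]; print(P(0,d,cal,u,v))
cv2.imwrite("pics/w0.png",im)
E
```

```text
t 0.4 tcp [176.5 494.4 231.2] rot [-180.    -0.   160.4] q [ 57.6  17.9  85.8   0.   76.3 -12.8] F [ 0.   0.7 -0.2] gap 85.3251231807945 grip 0.0
offset units [-8.188 -1.297  1.353] tool y heading 70.4
rot units [-0.   -0.   -5.27]
```

View pics/w0.png

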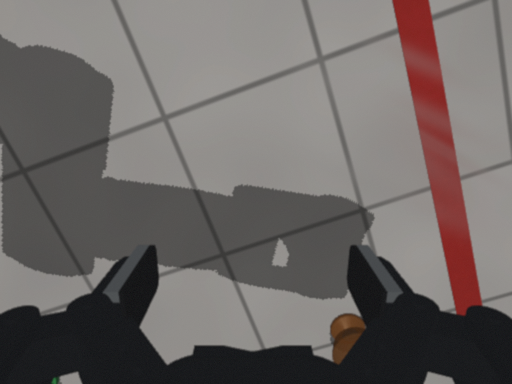

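The arm didn't move because every row needs both keys; this wrist view just shows the start pose, with table and shadow. I'll resend.

arm_command:
  moves:
    - {"offset": [-0.9, -0.14, 0], "rotation": [0, 0, 0]}
    - {"offset": [-0.9, -0.14, 0], "rotation": [0, 0, 0]}
    - {"offset": [-0.9, -0.14, 0], "rotation": [0, 0, 0]}
    - {"offset": [-0.9, -0.14, 0], "rotation": [0, 0, 0]}
    - {"offset": [-0.9, -0.14, 0], "rotation": [0, 0, 0]}
  fingers: 0.8
  grip_force: 40

```text
clock: 1.12
tcp_pos: [418.1, 363.1, 231.4]
tool_rot: [180.0, 0.0, 160.4]
wrist_force: [0.4, 0.6, 0.2]
finger_gap: 68.4
grasp_force: 0.0
```

arm_command:
  moves:
    - {"offset": [-0.9, -0.14, 0.1], "rotation": [0, 0, 0]}
    - {"offset": [-0.9, -0.14, 0.2], "rotation": [0, 0, 0]}
    - {"offset": [-0.9, -0.14, 0.3], "rotation": [0, 0, 0]}
    - {"offset": [-0.9, -0.14, 0.3], "rotation": [0, 0, 0]}
    - {"offset": [0, 0, 0], "rotation": [0, 0, -1]}

```text
clock: 1.75
tcp_pos: [610.6, 257.1, 174.2]
tool_rot: [-179.9, -0.2, 166.3]
wrist_force: [-0.7, 0.4, 0.5]
finger_gap: 68.5
grasp_force: 0.0
```

arm_command:
  moves:
    - {"offset": [0, 0, 0], "rotation": [0, 0, -1]}
    - {"offset": [0, 0, 0], "rotation": [0, 0, -1]}
    - {"offset": [0, 0, 0], "rotation": [0, 0, -1]}
    - {"offset": [0, 0, 0], "rotation": [0, 0, -1]}
    - {"offset": [0, 0, 0], "rotation": [0, 0, -0.27]}

```text
clock: 2.38
tcp_pos: [608.8, 259.9, 177.2]
tool_rot: [-180.0, -0.0, -168.0]
wrist_force: [-0.1, -0.1, -0.8]
finger_gap: 68.3
grasp_force: 0.0
```

```bash
python3 plan.py 613 256 150 102; python3 - <<'E'
from h import *
cal=vision.calibration("wrist"); im,d=vision.snapshot("wrist")
np.savez("pics/w1.npz",im=im,d=d,**{k:np.array(cal[k]) for k in("fovy","cx","cy","pose")})
for r in finder.find_in("wrist","pawl_grip"):
    print(r); u,v=r["rect"][:2]; print(P(0,d,cal,u,v))
cv2.imwrite("pics/w1.png",im)
E
```

```text
t 2.375 tcp [608.8 259.9 177.2] rot [-180.   -0. -168.] q [ 13.   37.8  63.3   0.   78.8 -89. ] F [-0.1 -0.1 -0.8] gap 68.30528883082266 grip 0.0
offset units [-0.055 -0.078  0.453] tool y heading 102.0
rot units [-0. -0.  0.]
{'rect': [247.1, 224.6, 44.3, 102.6], 'p': 0.7}
[650.72115898 263.80879327  52.11346794]
```

View pics/w1.png

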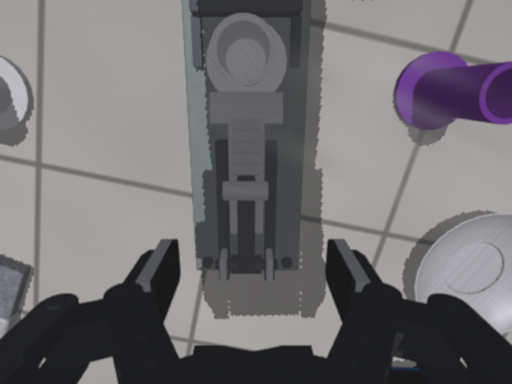

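The wrist view shows the cross-bar at (245,190), its two arms going down to hinges at (222,262) and (268,262), and the tube at (245,60). Bar ends are free, so I'll grip those ends along y.

```bash
python3 - <<'E'
from h import *
z=np.load("pics/w1.npz"); d=z["d"]; cal={k:z[k] for k in("fovy","cx","cy","pose")}
C=cloud(d,cal); print(np.round(C[190,245]),np.round(C[190,225]),np.round(C[190,265]))
c=C[175:205,215:275].reshape(-1,3); c=c[(c[:,2]>62)&(c[:,2]<90)]; print(len(c),c.min(0),c.max(0),cv2.minAreaRect(c[:,:2].astype(np.float32)))
c=C[5:110,190:300].reshape(-1,3); c=c[(c[:,2]>104)&(c[:,2]<120)]; print(len(c),cv2.minEnclosingCircle(c[:,:2].astype(np.float32)),np.median(c[:,2]))
E
```

```text
[611. 254.  79.] [614. 239.  79.] [608. 269.  79.]
859 [602.11904872 235.99019213  71.38753726] [622.85613589 272.99849978  81.11646192] ((612.3571166992188, 254.2160186767578), (14.454832077026367, 35.4123649597168), 11.988982200622559)
1564 ((515.4907836914062, 234.07159423828125), 19.95271110534668) 111.89250331147382
```

```bash
python3 plan.py 612.5 254.5 57 102
```

```text
t 2.475 tcp [608.8 259.9 177.2] rot [-180.    -0.  -168.1] q [ 13.   37.8  63.3  -0.   78.8 -88.9] F [ 0.4  0.8 -1.1] gap 68.8085669557273 grip 0.0
offset units [-0.042 -0.101  2.004] tool y heading 101.9
rot units [-0.   -0.   -0.01]
```

arm_command:
  moves:
    - {"offset": [-0.04, -0.1, 0.6], "rotation": [0, 0, 0]}
    - {"offset": [0, 0, 0.6], "rotation": [0, 0, 0]}
    - {"offset": [0, 0, 0.5], "rotation": [0, 0, 0]}
    - {"offset": [0, 0, 0.3], "rotation": [0, 0, 0]}
    - {"offset": [0, 0, 0], "rotation": [0, 0, 0]}

```text
clock: 3.1
tcp_pos: [612.0, 254.4, 56.5]
tool_rot: [-180.0, -0.1, -168.1]
wrist_force: [0.3, -0.1, 0.4]
finger_gap: 68.1
grasp_force: 0.0
```

arm_command:
  moves:
    - {"offset": [0, 0, 0], "rotation": [0, 0, 0]}
    - {"offset": [0, 0, 0], "rotation": [0, 0, 0]}
    - {"offset": [0, 0, 0], "rotation": [0, 0, 0]}
    - {"offset": [0, 0, 0], "rotation": [0, 0, 0]}
    - {"offset": [0, 0, 0], "rotation": [0, 0, 0]}
  fingers: 0
  grip_force: 40

```text
clock: 3.72
tcp_pos: [612.9, 254.7, 58.6]
tool_rot: [180.0, 0.1, -168.0]
wrist_force: [-1.5, -0.5, 6.6]
finger_gap: 35.0
grasp_force: 42.2
```

```bash
python3 plan.py 612.5 254.5 57 102
```

```text
t 3.725 tcp [612.9 254.7  58.6] rot [ 1.80e+02  1.00e-01 -1.68e+02] q [ 12.5  44.5  70.1   0.   65.4 -89.5] F [-1.5 -0.5  6.6] gap 34.9752391126825 grip 42.19566464424133
offset units [ 0.008 -0.002  0.027] tool y heading 102.0
rot units [ 0.    0.02 -0.  ]
```

arm_command:
  moves:
    - {"offset": [-0.06, 0, -0.13], "rotation": [0, 0, 0]}
    - {"offset": [-0.07, 0, -0.13], "rotation": [0, 0, 0]}
    - {"offset": [-0.09, 0, -0.13], "rotation": [0, 0, 0]}
    - {"offset": [-0.08, 0, -0.1], "rotation": [0, 0, 0]}
    - {"offset": [0, 0, 0], "rotation": [0, 0, 0]}

```text
clock: 4.35
tcp_pos: [630.5, 258.4, 87.1]
tool_rot: [180.0, 0.1, -168.0]
wrist_force: [0.1, 1.0, -5.8]
finger_gap: 34.9
grasp_force: 41.1
```

arm_command:
  moves:
    - {"offset": [0, 0, 0], "rotation": [0, 0, 0]}
    - {"offset": [0, 0, 0], "rotation": [0, 0, 0]}
    - {"offset": [0, 0, 0], "rotation": [0, 0, 0]}
    - {"offset": [0, 0, 0], "rotation": [0, 0, 0]}
    - {"offset": [0, 0, 0], "rotation": [0, 0, 0]}

```text
clock: 4.97
tcp_pos: [630.1, 258.3, 86.6]
tool_rot: [180.0, 0.0, -168.0]
wrist_force: [2.8, 2.1, -6.8]
finger_gap: 34.8
grasp_force: 41.0
```

arm_command:
  moves:
    - {"offset": [0, 0, 0], "rotation": [0, 0, 0]}
    - {"offset": [0, 0, 0], "rotation": [0, 0, 0]}
    - {"offset": [0, 0, 0], "rotation": [0, 0, 0]}
    - {"offset": [0, 0, 0], "rotation": [0, 0, 0]}
    - {"offset": [0, 0, 0], "rotation": [0, 0, 0]}

```text
clock: 5.6
tcp_pos: [630.1, 258.3, 86.7]
tool_rot: [180.0, 0.0, -168.0]
wrist_force: [5.1, 2.5, -8.2]
finger_gap: 34.8
grasp_force: 40.9
```

arm_command:
  moves:
    - {"offset": [0, 0, 0], "rotation": [0, 0, 0]}
    - {"offset": [0, 0, 0], "rotation": [0, 0, 0]}
    - {"offset": [0, 0, 0], "rotation": [0, 0, 0]}
    - {"offset": [0, 0, 0], "rotation": [0, 0, 0]}
    - {"offset": [0, 0, 0], "rotation": [0, 0, 0]}

```text
clock: 6.22
tcp_pos: [630.1, 258.3, 86.6]
tool_rot: [180.0, 0.0, -168.0]
wrist_force: [5.0, 2.3, -7.8]
finger_gap: 35.0
grasp_force: 40.9
```

```bash
python3 - <<'E'
from h import *
w,_=vision.snapshot("wrist"); s,_=vision.snapshot("side")
cv2.imwrite("pics/c2.png",np.hstack([cv2.resize(w,(400,300)),cv2.resize(s[110:230,170:330],(400,300),interpolation=cv2.INTER_CUBIC)]))
E
```

```text
(no output)
```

View pics/c2.png

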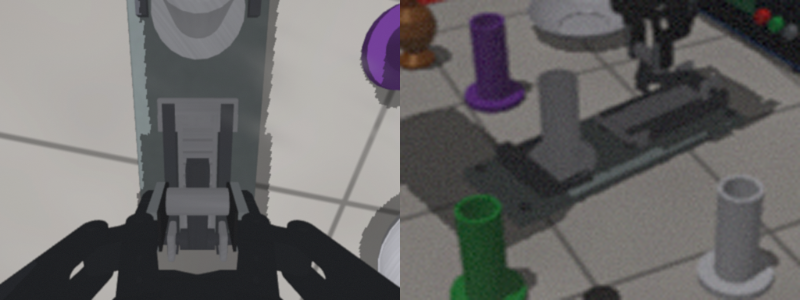

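The left half shows the pawl bar in the fingers at (197,200). The bar's lip at (197,115) is now well clear of the tube foot at (197,55), and the tube still stands. I'll check the slide distance by depth before letting go.

```bash
python3 - <<'E'
from h import *
a=np.radians(12); ex=np.array([np.cos(a),np.sin(a)])
z=np.load("pics/w1.npz")
cal=vision.calibration("wrist"); im,d=vision.snapshot("wrist")
for dd,cc,col in((z["d"],{k:z[k] for k in("fovy","cx","cy","pose")},(218,272)),(d,cal,(210,295))):
    C=cloud(dd,cc)
    for u in col:
        s=(C[:,u,:2]-[515.3,234.2])@ex; h=C[:,u,2]
        i=np.arange(0,200,6); print(u,[(int(v),int(s[v]),int(h[v])) for v in i if -10<s[v]<100])
E
```

```text
218 [(36, -7, 110), (42, -4, 106), (48, -1, 100), (54, 1, 101), (60, 5, 112), (66, 9, 111), (72, 12, 111), (78, 13, 18), (84, 18, 19), (90, 23, 18), (96, 28, 30), (102, 33, 30), (108, 38, 29), (114, 43, 30), (120, 48, 29), (126, 55, 12), (132, 61, 12), (138, 67, 13), (144, 69, 31), (150, 75, 31), (156, 80, 31), (162, 86, 31), (168, 91, 32), (174, 97, 30)]
272 [(36, -7, 112), (42, -4, 111), (48, 0, 110), (54, 2, 113), (60, 5, 111), (66, 9, 112), (72, 8, 17), (78, 13, 20), (84, 18, 20), (90, 23, 19), (96, 28, 30), (102, 33, 29), (108, 38, 30), (114, 43, 29), (120, 48, 30), (126, 55, 12), (132, 61, 12), (138, 67, 12), (144, 69, 31), (150, 75, 31), (156, 80, 33), (162, 85, 32), (168, 91, 31), (174, 97, 32)]
210 [(0, 12, 100), (6, -2, 19), (12, 0, 20), (18, 3, 20), (24, 6, 19), (30, 10, 21), (36, 13, 19), (42, 16, 19), (48, 19, 19), (54, 23, 20), (60, 25, 12), (66, 29, 12), (72, 32, 12), (78, 36, 11), (84, 40, 11), (90, 43, 11), (96, 47, 12), (102, 51, 12), (108, 54, 12), (114, 58, 11), (120, 62, 13), (126, 64, 29), (132, 68, 30), (138, 71, 32), (144, 75, 32), (150, 78, 31), (156, 82, 31), (162, 86, 32), (168, 90, 31), (174, 94, 31), (180, 97, 32)]
295 [(0, 14, 110), (6, 10, 82), (12, 0, 20), (18, 3, 21), (24, 6, 20), (30, 9, 19), (36, 13, 19), (42, 16, 19), (48, 19, 20), (54, 22, 20), (60, 25, 13), (66, 29, 11), (72, 32, 12), (78, 36, 11), (84, 39, 12), (90, 43, 11), (96, 47, 12), (102, 51, 11), (108, 54, 11), (114, 58, 12), (120, 62, 12), (126, 64, 26), (132, 42, 229), (138, 71, 32), (144, 75, 32), (150, 78, 31), (156, 82, 31), (162, 86, 31), (168, 89, 33), (174, 93, 32), (180, 97, 32)]
```

The lip front moved from about 25 to 64 mm, so the bar is fully back. I'll lower the pawl, release and rise.

arm_command:
  moves:
    - {"offset": [0.08, 0, 0.1], "rotation": [0, 0, 0]}
    - {"offset": [0.09, 0, 0.13], "rotation": [0, 0, 0]}
    - {"offset": [0.07, 0, 0.13], "rotation": [0, 0, 0]}
    - {"offset": [0.05, 0, 0.1], "rotation": [0, 0, 0]}
    - {"offset": [0, 0, 0], "rotation": [0, 0, 0]}

```text
clock: 7.0
tcp_pos: [612.9, 254.7, 59.8]
tool_rot: [180.0, 0.0, -168.0]
wrist_force: [-2.1, -0.4, 6.2]
finger_gap: 35.2
grasp_force: 42.6
```

arm_command:
  moves:
    - {"offset": [0, 0, 0], "rotation": [0, 0, 0]}
    - {"offset": [0, 0, 0], "rotation": [0, 0, 0]}
    - {"offset": [0, 0, 0], "rotation": [0, 0, 0]}
    - {"offset": [0, 0, 0], "rotation": [0, 0, 0]}
  fingers: 0.8

```text
clock: 7.5
tcp_pos: [612.9, 254.6, 58.9]
tool_rot: [-180.0, -0.0, -168.0]
wrist_force: [0.5, 0.5, 0.2]
finger_gap: 68.3
grasp_force: 0.0
```

arm_command:
  moves:
    - {"offset": [0, 0, -0.5], "rotation": [0, 0, 0]}
    - {"offset": [0, 0, -0.8], "rotation": [0, 0, 0]}
    - {"offset": [0, 0, -0.7], "rotation": [0, 0, 0]}
    - {"offset": [0.5, 0, 0], "rotation": [0, 0, 0]}
    - {"offset": [0, 0, 0], "rotation": [0, 0, 0]}

```text
clock: 8.12
tcp_pos: [582.5, 248.4, 179.6]
tool_rot: [-180.0, -0.0, -168.0]
wrist_force: [-0.2, 0.4, -0.2]
finger_gap: 68.4
grasp_force: 0.0
```

```bash
python3 - <<'E'
from h import *
import time
cal=vision.calibration("wrist"); im,d=vision.snapshot("wrist")
C=cloud(d,cal); m=(C[...,2]>104)&(C[...,2]<118)&(abs(C[...,0]-515)<35)&(abs(C[...,1]-234)<35)
c=C[m]; print(len(c),cv2.minEnclosingCircle(c[:,:2].astype(np.float32)))
a=np.radians(12); s=(C[...,0]-515.3)*np.cos(a)+(C[...,1]-234.2)*np.sin(a); t=-(C[...,0]-515.3)*np.sin(a)+(C[...,1]-234.2)*np.cos(a)
k=(abs(abs(t)-17)<4)&(C[...,2]>25)&(C[...,2]<36)&(s>20)&(s<110); print("lip front",np.percentile(s[k],[0,2,5]))
E
python3 plan.py 515.3 234.2 180 102
```

```text
1326 ((515.4894409179688, 234.09283447265625), 20.01358413696289)
lip front [63.85739421 64.33467524 65.22731694]
t 8.175 tcp [583.4 248.4 179.3] rot [-180.   -0. -168.] q [ 12.5  34.1  69.4  -0.   76.6 -89.5] F [ 0.2 -0.   0.7] gap 68.12630011993637 grip 0.0
offset units [ 1.16   0.004 -0.012] tool y heading 102.0
rot units [-0. -0. -0.]
```

arm_command:
  moves:
    - {"offset": [0.6, 0, 0], "rotation": [0, 0, 0]}
    - {"offset": [0.56, 0, 0], "rotation": [0, 0, 0]}
    - {"offset": [0, 0, 0], "rotation": [0, 0, 0]}

```text
clock: 8.55
tcp_pos: [514.9, 234.0, 179.1]
tool_rot: [-180.0, -0.0, -168.0]
wrist_force: [-0.1, 0.1, 0.1]
finger_gap: 68.0
grasp_force: 0.0
```

```bash
python3 plan.py 515.4 234.1 54 102
```

```text
t 8.55 tcp [514.9 234.  179.1] rot [-180.   -0. -168.] q [ 12.6  25.5  83.   -0.   71.6 -89.4] F [-0.1  0.1  0.1] gap 67.9913709989016 grip 0.0
offset units [-1.000e-02  1.000e-03  2.085e+00] tool y heading 102.0
rot units [-0.   -0.01 -0.  ]
```

arm_command:
  moves:
    - {"offset": [-0.01, 0, 0.6], "rotation": [0, 0, 0]}
    - {"offset": [0, 0, 0.6], "rotation": [0, 0, 0]}
    - {"offset": [0, 0, 0.5], "rotation": [0, 0, 0]}
    - {"offset": [0, 0, 0.38], "rotation": [0, 0, 0]}
    - {"offset": [0, 0, 0], "rotation": [0, 0, 0]}

```text
clock: 9.18
tcp_pos: [516.4, 234.0, 52.6]
tool_rot: [-180.0, -0.2, -168.0]
wrist_force: [0.5, 1.3, -0.1]
finger_gap: 68.5
grasp_force: 0.0
```

arm_command:
  moves:
    - {"offset": [0, 0, 0], "rotation": [0, 0, 0]}
    - {"offset": [0, 0, 0], "rotation": [0, 0, 0]}
    - {"offset": [0, 0, 0], "rotation": [0, 0, 0]}
    - {"offset": [0, 0, 0], "rotation": [0, 0, 0]}
    - {"offset": [0, 0, 0], "rotation": [0, 0, 0]}
  fingers: 0
  grip_force: 60

```text
clock: 9.8
tcp_pos: [517.1, 234.4, 55.5]
tool_rot: [180.0, 0.2, -168.0]
wrist_force: [1.5, 2.1, 6.0]
finger_gap: 38.9
grasp_force: 59.5
```

arm_command:
  moves:
    - {"offset": [0, 0, -0.2], "rotation": [0, 0, 0]}
    - {"offset": [0, 0, -0.4], "rotation": [0, 0, 0]}
    - {"offset": [0, 0, -0.6], "rotation": [0, 0, 0]}
    - {"offset": [0, 0, -0.6], "rotation": [0, 0, 0]}
    - {"offset": [0, 0, -0.5], "rotation": [0, 0, 0]}

```text
clock: 10.42
tcp_pos: [515.6, 233.9, 193.7]
tool_rot: [-180.0, -0.1, -168.0]
wrist_force: [-0.2, 1.0, -4.8]
finger_gap: 38.9
grasp_force: 60.4
```

```bash
python3 plan.py 576.5 -251.7 195 107
```

```text
t 10.425 tcp [515.6 233.9 193.7] rot [-1.80e+02 -1.00e-01 -1.68e+02] q [ 12.6  24.8  81.7  -0.   73.5 -89.4] F [-0.2  1.  -4.8] gap 38.880101522544216 grip 60.35334348678589
offset units [ 0.686 -8.128 -0.02 ] tool y heading 102.0
rot units [-0.   -0.01 -0.84]
```

arm_command:
  moves:
    - {"offset": [0.03, -0.4, 0], "rotation": [0, 0, 0]}
    - {"offset": [0.06, -0.7, 0], "rotation": [0, 0, 0]}
    - {"offset": [0.07, -0.85, 0], "rotation": [0, 0, 0]}
    - {"offset": [0.07, -0.85, 0], "rotation": [0, 0, 0]}
    - {"offset": [0.07, -0.85, 0], "rotation": [0, 0, 0]}

```text
clock: 11.05
tcp_pos: [543.3, 14.6, 192.3]
tool_rot: [180.0, -0.1, -168.0]
wrist_force: [1.1, 0.4, -3.9]
finger_gap: 38.7
grasp_force: 60.7
```

arm_command:
  moves:
    - {"offset": [0.07, -0.85, 0], "rotation": [0, 0, 0]}
    - {"offset": [0.07, -0.85, 0], "rotation": [0, 0, 0]}
    - {"offset": [0.07, -0.85, 0], "rotation": [0, 0, 0]}
    - {"offset": [0.07, -0.8, 0], "rotation": [0, 0, 0]}
    - {"offset": [0.06, -0.6, 0], "rotation": [0, 0, 0]}

```text
clock: 11.68
tcp_pos: [572.5, -221.7, 192.0]
tool_rot: [179.9, -0.1, -168.1]
wrist_force: [0.3, -0.6, -4.6]
finger_gap: 38.9
grasp_force: 60.7
```

arm_command:
  moves:
    - {"offset": [0.05, -0.4, 0], "rotation": [0, 0, 0]}
    - {"offset": [0, 0, 0], "rotation": [0, 0, 0]}

```text
clock: 11.92
tcp_pos: [574.5, -245.2, 191.7]
tool_rot: [179.9, -0.1, -168.1]
wrist_force: [0.5, 0.8, -4.7]
finger_gap: 38.9
grasp_force: 60.9
```

```bash
python3 plan.py 576.5 -251.7 48.5 102; python3 - <<'E'
from h import *
s,_=vision.snapshot("side"); t,_=vision.snapshot("top")
cv2.imwrite("pics/c3.png",np.hstack([cv2.resize(s,(400,300)),cv2.resize(t,(400,300))]))
E
```

```text
t 11.925 tcp [ 574.5 -245.2  191.7] rot [ 1.799e+02 -1.000e-01 -1.681e+02] q [ -33.8   32.4   70.3   -0.    77.5 -135.7] F [ 0.5  0.8 -4.7] gap 38.89266559457087 grip 60.90312838554382
offset units [-0.015 -0.116  2.387] tool y heading 101.9
rot units [ 0.01 -0.02 -0.02]
```

View pics/c3.png

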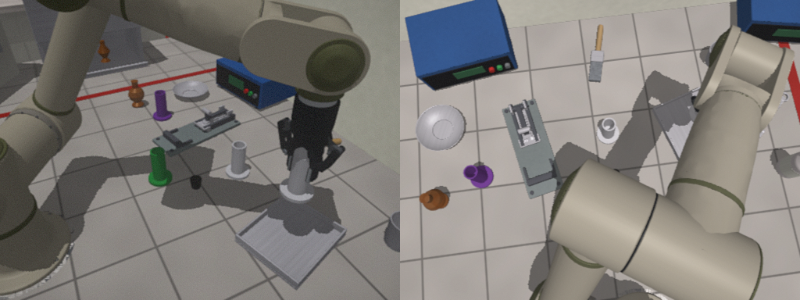

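The side view shows the tube in the fingers at (297,180) above the tray (290,240), and the clamp empty and open. Lowering next, slowly at the end.

arm_command:
  moves:
    - {"offset": [-0.02, -0.12, 0.4], "rotation": [0, 0, 0]}
    - {"offset": [0, 0, 0.6], "rotation": [0, 0, 0]}
    - {"offset": [0, 0, 0.6], "rotation": [0, 0, 0]}
    - {"offset": [0, 0, 0.4], "rotation": [0, 0, 0]}
    - {"offset": [0, 0, 0.2], "rotation": [0, 0, 0]}

```text
clock: 12.65
tcp_pos: [577.5, -249.5, 59.2]
tool_rot: [179.9, -0.1, -168.0]
wrist_force: [-0.2, -0.6, -3.7]
finger_gap: 39.0
grasp_force: 60.9
```

arm_command:
  moves:
    - {"offset": [0, 0, 0], "rotation": [0, 0, 0]}
    - {"offset": [0, 0, 0.05], "rotation": [0, 0, 0]}
    - {"offset": [0, 0, 0.03], "rotation": [0, 0, 0]}
    - {"offset": [0, 0, 0.02], "rotation": [0, 0, 0]}
    - {"offset": [0, 0, 0], "rotation": [0, 0, 0]}

```text
clock: 13.28
tcp_pos: [577.9, -250.8, 54.4]
tool_rot: [-180.0, 0.0, -168.0]
wrist_force: [0.5, 0.1, -4.0]
finger_gap: 38.9
grasp_force: 60.9
```

```bash
python3 plan.py 576.5 -251.7 48.5 102
```

```text
t 13.275 tcp [ 577.9 -250.8   54.4] rot [-180.    0. -168.] q [ -34.1   41.    77.4    0.    61.7 -136.1] F [ 0.5  0.1 -4. ] gap 38.87985979338712 grip 60.89134454727173
offset units [ 0.026 -0.009  0.098] tool y heading 102.0
rot units [-0.  0. -0.]
```

Still hanging about 6 mm above the floor; I'll go down in small steps until the wrist force shows contact.

arm_command:
  moves:
    - {"offset": [0, 0, 0.04], "rotation": [0, 0, 0]}
    - {"offset": [0, 0, 0.03], "rotation": [0, 0, 0]}
    - {"offset": [0, 0, 0.01], "rotation": [0, 0, 0]}
    - {"offset": [0, 0, 0], "rotation": [0, 0, 0]}

```text
clock: 13.78
tcp_pos: [577.9, -250.8, 49.5]
tool_rot: [180.0, -0.0, -168.0]
wrist_force: [1.1, 0.1, -3.9]
finger_gap: 39.2
grasp_force: 60.9
```

arm_command:
  moves:
    - {"offset": [0, 0, 0.01], "rotation": [0, 0, 0]}
    - {"offset": [0, 0, 0.01], "rotation": [0, 0, 0]}
    - {"offset": [0, 0, 0], "rotation": [0, 0, 0]}

```text
clock: 14.15
tcp_pos: [578.0, -250.9, 48.6]
tool_rot: [-180.0, 0.0, -168.0]
wrist_force: [-1.3, 0.9, -0.4]
finger_gap: 39.0
grasp_force: 60.9
```

arm_command:
  moves:
    - {"offset": [0, 0, 0.01], "rotation": [0, 0, 0]}
    - {"offset": [0, 0, 0], "rotation": [0, 0, 0]}

```text
clock: 14.4
tcp_pos: [578.0, -250.9, 48.6]
tool_rot: [-180.0, 0.0, -168.0]
wrist_force: [-4.1, 1.7, 5.1]
finger_gap: 38.2
grasp_force: 61.3
```

arm_command:
  moves:
    - {"offset": [0, 0, 0], "rotation": [0, 0, 0]}
    - {"offset": [0, 0, 0], "rotation": [0, 0, 0]}
    - {"offset": [0, 0, 0], "rotation": [0, 0, 0]}
    - {"offset": [0, 0, 0], "rotation": [0, 0, 0]}
    - {"offset": [0, 0, 0], "rotation": [0, 0, 0]}
  fingers: 0.9

```text
clock: 15.02
tcp_pos: [578.0, -250.8, 47.7]
tool_rot: [-180.0, 0.0, -168.0]
wrist_force: [0.3, -0.5, -0.2]
finger_gap: 76.9
grasp_force: 0.0
```

arm_command:
  moves:
    - {"offset": [0, 0, -0.3], "rotation": [0, 0, 0]}
    - {"offset": [0, 0, -0.5], "rotation": [0, 0, 0]}
    - {"offset": [0, 0, -0.9], "rotation": [0, 0, 0]}
    - {"offset": [0, 0, -0.9], "rotation": [0, 0, 0]}
    - {"offset": [-0.8, 0, 0], "rotation": [0, 0, 0]}

```text
clock: 15.65
tcp_pos: [625.7, -242.6, 211.9]
tool_rot: [-179.5, 0.5, -168.2]
wrist_force: [0.9, 0.5, 0.1]
finger_gap: 77.0
grasp_force: 0.0
```

```bash
python3 - <<'E'
from h import *
cal=vision.calibration("wrist"); im,d=vision.snapshot("wrist"); C=cloud(d,cal)
m=(C[...,2]>97)&(C[...,2]<112)&(abs(C[...,0]-577)<45)&(abs(C[...,1]+251)<45)
c=C[m]; print(len(c),cv2.minEnclosingCircle(c[:,:2].astype(np.float32)),np.percentile(c[:,2],[5,50,95]))
A=np.c_[c[:,:2],np.ones(len(c))]; print("tilt deg",np.degrees(np.hypot(*np.linalg.lstsq(A,c[:,2],rcond=None)[0][:2])))
s,_=vision.snapshot("side"); print(status.get_obs()["clock"],status.get_obs()["tcp_pos"])
cv2.imwrite("pics/c4.png",np.hstack([cv2.resize(im,(400,300)),cv2.resize(s,(400,300))]))
E
```

```text
888 ((576.3229370117188, -251.26475524902344), 19.949243545532227) [101.48128059 104.80388578 105.97679308]
tilt deg 1.3615782569025634
15.75 [ 627.35886746 -239.6996085   205.09221016]
```

View pics/c4.png

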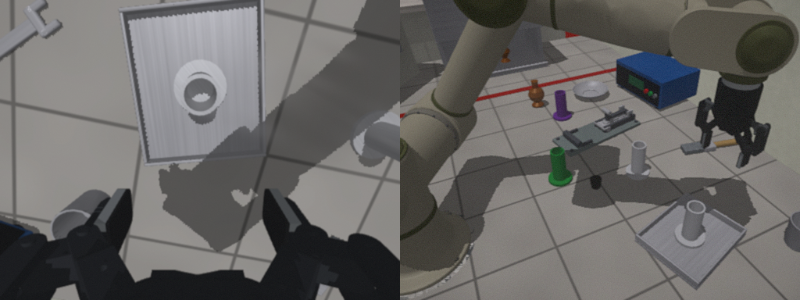

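The tube stands upright in the middle of the tray (wrist view (200,90), side view (695,222)), the clamp is open and the gripper is clear. Handing in.

```bash
python3 -c "
from plant import bot; print(bot.close_job())"
```

```text
the job is handed in; nothing more can be done
None
```

I slid the clamp bar fully back with the tube still standing, then set the tube upright in the centre of the tray, left the clamp open, and handed the job in at about 16 s. The hand-in returned no verdict.

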